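Lever open a stuck tea chest with a palette knife

ROBOT

A 7-joint arm with a two-finger parallel gripper is mounted at the origin on a cart in front of the work surface, level with it; the furniture and walls round the work are solid. World frame = base frame: x ahead of the robot, y to its left, z up, the work surface at z = 0. Lengths are in m, angles in rad, forces in N, time in s.
With the tool pointing down it reaches from about 0.4 to 0.875 m from the base axis. Payload 19.3 kg.
Tool frame: the origin (TCP) lies at the very end of the fingers, on their centre line; the grasp point (between the pads) lies 19 mm behind it; z points along the fingers, y is the line along which they close (so a half turn about z gives the same grasp; the last joint's range is limited). The gripper opens to 85 mm and grips with 20 to 120 N. Pads are 22 mm wide; open, the fingers measure 114 mm over their backs; the gripper's body (76 mm by 85 mm) begins 54 mm behind the grasp point. The pads swing forward as they close: fully open they stand 13 mm farther back than shut.
Start: joints at [1.24, 0.521, -0.036, 1.599, 0.021, 1.021, -0.113], TCP at [0.161, -0.604, 0.231] pointing down, gripper open.
Joint ranges: [-2.91, 2.91], [-0.3, 2.13], [-1.5, 1.42], [0.17, 2.43], [-1.26, 4.41], [0.16, 1.93], [-2.52, 2.52]. Speed limits (rad/s): [1.89, 1.89, 2.39, 2.39, 3.01, 3.01, 3.01].

INTERFACE

Orientations are given as [roll, pitch, yaw] about the fixed x, y, z axes, in that order (R = Rz(yaw) Ry(pitch) Rx(roll)).
In Python, from workcell import monitor, optics, job_done gives the robot as it stands.
- The arm moves only by the shell command python3 -m handwheel 'ROWS' [FORCE]. ROWS is JSON, a list of rows, each an object of numbers: "dx", "dy", "dz": the shift along the tool's x, y, z in cm; "wx", "wy", "wz": the turn, a rotation vector about the tool's x, y, z in rad; "claw": the opening in per cent of the stroke, from 0 (shut) to 100 (fully open). A call has 1 to 8 rows; each row shifts and turns the commanded pose from where the row before left it, along the tool's axes as they then stand; what a row does not reach is not made up. A row lasts 1/8 s, in which the tool goes at most 62.5 mm and 10.7 degrees, less where a joint would pass 70% of its speed; a pose out of reach is approached as far as the arm can. A call with a gripper value outside its range is refused whole. The fingers move at their own pace and stop on an object; FORCE is the grip in N (left out, the last holds). Time passes only in rows, so rows that do not move let the fingers close. It gives the time, the measured TCP pose, the force, the opening and the grip force at its end, in the units of the state.
- monitor.observe(): the state, without advancing time (a new reading comes with each control period).
- optics.grab_frame(name): name is "scene" or "side" or "wrist"; returns a dict with "frame" (400x640x3 uint8, blue, green, red), "fovy" (degrees; the focal length in pixels is half the picture's height over the tangent of half this angle, whatever the lens; pixels are square), "cx", "cy" (the principal point, pixels), "k1" (the pictures are not rectified: a ray, as slopes to the right and down, at radius r is drawn at 1 + k1 r^2 times it, then the intrinsics apply), "R" (3x3) and "t" (3): a world point X has camera coordinates R X + t. Camera axes: x right, y down, z forward; pixel columns grow to the right and rows downward; lengths in m; the calibration is good to about 2 mm. A picture is of the moment at which its call begins. There is no depth.
- job_done(): hands the job in; it is judged then, once.
Trained networks look in the newest picture that a camera, given by its name, has taken for a name from the list of things; names that differ only in an ending like _2 or _b are one class to them, and where a whole thing is asked for, a point or a joint stands for the part that bears it (a point fixed in the world has none). Each returns a list of dicts, best first, with "p" (0 to 1); they miss things now and then, are a little off and sometimes report something else, mostly with a low value. They report only what shows in the picture. A call takes as long as a camera call. They do not tell look-alikes from the thing itself.
- optics.masks_of(name, camera): "region" (400x640 bool, what is visible of it) and "rect" ([left, top, width, height] in pixels, round what is visible of it).
The state is a dict: "clock": time; "qpos": joint angles; "qd": joint speeds; "joint_efforts": joint torques, N m; "position": TCP position; "tool_rot": TCP orientation; "force": force on the tool from outside, world axes, zero at the start; "moment": the same for the moment, N m; "grip_width": finger opening in m; "finger_force": force on a finger pad.
Only numpy, scipy, OpenCV 4.12 (cv2) and the standard library are available. Lean on these libraries where they do the work, as an engineer would, in place of code of your own. Each camera call takes 0.05 s, during which the arm holds its last target. There are 200 camera calls.

TASK

The lid of the wooden tea chest is held shut by tight catches and sits flush all round. Slip the blade of the palette knife well into the slot under the front edge of the lid (a divider hidden inside may block part of it, so feel for a free place), lever the lid off its catches without lifting or shoving the chest, and swing the lid up with the blade until it stands wide open. Then lay the knife down flat on the worktop, clear of the chest, and leave the cups, the sugar pot and the fork where they are.

Things in the scene. Friction and masses are not known exactly. Their poses are not given: they have to be found in the camera images.
- tea_chest: Mid-brown wooden box, 130 mm deep (own x), 180 mm wide (own y), 119 mm high with its lid; loose, about 1.4 kg. Origin: centre of its underside; x points from the front to the hinge side, z up. Walls 9 mm thick, tops 110 mm up; on them the lid, a flat 8 mm board, flush all round, no knob. Lifted at the front with some 9 N the chest tips up before the catches give; pushed with some 7 N it slides.
- pry_slot (a point): Centre of the slot's mouth on the chest's front face, over a brass wear plate; axes as the chest's. The slot is a level notch right under the lid, through the 9 mm wall: 90 mm wide (y), 4 mm high, floor 106 mm and lid underside 110 mm above the chest's underside.
- slot_edge (a point): Middle of the outer lower edge of the slot, the fulcrum for levering (handle down, tip up). Behind the wall is a trough 18 mm deep in x; its back rail stops a level blade 27 mm behind the front face. A movable divider, 24 mm wide (y), stands unseen anywhere in the trough: a blade stopped after 9 to 20 mm has met it, bites too little to lever, and must go in elsewhere along the slot.
- chest_hinge (a point): Middle of the lid's hinge line: on the back face of the chest, 110 mm above its underside; the line runs along the chest's y.
- chest_lid (a joint): Angle of the lid about its hinge, rad: 0 shut, 1.57 upright, 1.65 the stop. Two sprung ball catches near the front hold it until about 0.07 rad (front edge 9 mm up) with about 15 N at the blade tip, so a blade in the slot has to be levered to some 25 to 35 degrees. After that only hinge friction (0.25 N m) and the lid's weight resist, and the lid stays where it is left.
- palette_knife: Palette knife lying flat, 110 g, 168 mm long: dark wooden handle 24 mm wide, 24 mm high, 90 mm long, rounded edges; flat steel blade 20 mm wide, 2.5 mm thick, round end. Origin on the underside of the handle, under the grip point; x points along the blade to the tip, z up when it lies flat.
- knife_grip (a point): Where to grip the knife: on the axis of the handle, 12 mm above its underside, 35 mm behind the handle's front end and 55 mm ahead of its rear end. Axes as the knife's.
- knife_tip (a point): Tip of the blade, 113 mm ahead of knife_grip on the same axis, mid thickness of the blade (12 mm above the worktop when the knife lies flat).
- fork: Small steel cake fork, 144 x 20 x 11 mm, lying on the worktop; to be left alone. It and the knife may have changed sides.
- white_cup: White cup, 62 x 90 x 55 mm, to be left alone. Origin under its centre.
- teal_cup: Teal cup, 59 x 83 x 52 mm, to be left alone. Origin under its centre.
- sugar_pot: White sugar pot with a lid and two ears, 78 x 110 x 128 mm, to be left alone. Origin under its centre.
Not all that is in view belongs to the job. Of the things that look like the palette_knife, the larger one is meant.

How it is judged:
On the way, in this order (a step that is already met when the one before it is completed fails the run):
1. the blade is well into the slot (18 mm or more) while the lid is still shut (x of knife_tip in the frame of tea_chest above -0.047 m and z of knife_tip in the frame of tea_chest between 0.103 and 0.113 m and value of joint chest_lid below 0.03 rad), for 0.05 s.
2. the lid is levered off its catches (open more than 0.1 rad) with the knife pressing on the chest (value of joint chest_lid above 0.1 rad and contact force between palette_knife and tea_chest above 0.3 N), for 0.05 s.
3. the lid stands wide open (more than 1.25 rad) with the knife still in use against it (value of joint chest_lid above 1.25 rad and contact force between palette_knife and tea_chest above 0.3 N).
At the end, for the whole second after the job is handed in: The lid stands open by more than 1.25 rad; the knife lies flat and still on the worktop (grip and tip below 20 mm, tilt under 0.2 rad), not touching the chest; the chest stands flat, within 30 mm of where it began (value of joint chest_lid above 1.25 rad and height (world z) of each of knife_grip, knife_tip below 0.02 m and angle between knife_grip's own z axis and vertical below 0.2 rad and contact force between palette_knife and tea_chest below 0.1 N and linear speed of palette_knife below 0.02 m/s and angle between tea_chest's own z axis and vertical below 0.03 rad and distance of tea_chest from where it was at the start of the episode below 0.03 m).
It fails at once if the chest is tipped up by more than 0.09 rad (about 12 mm at its front) (angle between tea_chest's own z axis and vertical above 0.09 rad).
It fails at once if the chest is shoved more than 30 mm (distance of tea_chest from where it was at the start of the episode above 0.03 m).
It fails at once if a cup, the sugar pot or the fork is moved more than 30 mm (distance of any of fork, white_cup, teal_cup, sugar_pot from where it was at the start of the episode above 0.03 m).
It also fails if it takes over 58 s, if anything falls off the work surface, if the arm or the gripper's body presses on something with over 40 N, if the wrist force passes 120 N, or if a joint passes its speed limit or range.

## Working session

There is one attempt and no reset: what is moved stays moved. The work goes in short steps, Python scripts to look and compute and a shell command to move; the robot and the scene stay as the last step left them, time stands still between calls to the robot, and variables do not carry over. Pictures are saved under pics/ and viewed, at most 10 in all, crops included, and the job is handed in when it is done.

```bash
mkdir -p pics; ls; cat > h.py <<'E'
import numpy as np,cv2
from workcell import monitor,optics,job_done
def ray(f,u,v):
    F=200/np.tan(np.radians(f["fovy"])/2)
    d=np.array([(u-f["cx"])/F,(v-f["cy"])/F]);s=d.copy()
    for _ in range(20): s=d/(1+f["k1"]*(s@s))
    R=np.array(f["R"]);t=np.array(f["t"])
    return -R.T@t, R.T@np.array([s[0],s[1],1])
def onz(f,u,v,z):
    c,d=ray(f,u,v);return c+d*(z-c[2])/d[2]
def proj(f,X):
    F=200/np.tan(np.radians(f["fovy"])/2)
    p=np.array(f["R"])@np.array(X)+np.array(f["t"]);s=p[:2]/p[2];s=s*(1+f["k1"]*(s@s))
    return s*F+[f["cx"],f["cy"]]
E
python3 - <<'E'
from h import *
fs={}
for c in ["scene","side"]:
    f=optics.grab_frame(c);fs[c]=f
    cv2.imwrite(f"pics/{c}0.png",f["frame"])
    print(c,f["fovy"],f["k1"],ray(f,320,200))
    for n in ["palette_knife","fork","tea_chest","white_cup","teal_cup","sugar_pot"]:
        for m in optics.masks_of(n,c):
            r=m["rect"];ys,xs=np.nonzero(m["region"]);print(c,n,round(m["p"],2),r,onz(f,xs.mean(),ys.mean(),0.01).round(3))
s=monitor.observe();print(s)
E
```

```text
pics
scene 48.35471492054528 -0.0772744546986369 (array([-0.28499878,  0.69470495,  1.11544142]), array([ 0.54440261, -0.49647056, -0.67614532]))
scene palette_knife 0.71 [372.2, 183.8, 37.5, 14.8] [ 0.458 -0.36   0.01 ]
scene fork 0.53 [263.2, 268.8, 20.8, 24.4] [0.444 0.231 0.01 ]
scene fork 0.52 [352.7, 143.5, 13.8, 13.5] [ 0.731 -0.445  0.01 ]
scene tea_chest 0.61 [299.8, 149.8, 59.5, 63.1] [ 0.677 -0.214  0.01 ]
scene white_cup 0.53 [207.0, 270.7, 18.9, 27.5] [0.535 0.373 0.01 ]
scene white_cup 0.46 [350.5, 142.0, 14.0, 18.0] [ 0.733 -0.444  0.01 ]
scene teal_cup 0.67 [205.7, 272.4, 21.4, 26.9] [0.536 0.372 0.01 ]
scene teal_cup 0.3 [192.5, 242.1, 23.4, 36.1] [0.643 0.352 0.01 ]
scene sugar_pot 0.63 [192.7, 242.8, 22.6, 37.3] [0.643 0.352 0.01 ]
side 56.50864339683909 -0.08938058089120308 (array([ 0.53284192, -1.30650173,  0.60817358]), array([ 0.01157713,  0.93017834, -0.36779346]))
side palette_knife 0.94 [264.7, 262.4, 51.4, 15.1] [ 0.451 -0.355  0.01 ]
side palette_knife 0.79 [270.0, 284.2, 19.7, 31.7] [ 0.437 -0.502  0.01 ]
side tea_chest 0.67 [323.2, 200.5, 48.4, 60.4] [ 0
[... 246 characters left out ...]
array([ 1.23982775,  0.52142474, -0.03631205,  1.59950541,  0.02117778,
        1.02106534, -0.11281567]), 'qd': array([ 1.38900002e-03, -1.47463358e-03, -1.19155671e-03, -5.82469478e-05,
       -8.13966831e-04, -1.53435955e-03, -7.78875556e-04]), 'joint_efforts': array([-2.14319960e-03, -9.26697350e+01,  1.97795816e+00, -3.70224774e+01,
        1.82229717e-02,  1.75391455e-03,  7.88229215e-06]), 'position': array([ 0.16112858, -0.60386978,  0.23127327]), 'tool_rot': array([-3.14157181e+00, -2.54513179e-05,  2.60708925e-01]), 'force': array([ 0.48238891, -1.0366004 , -0.15309174]), 'moment': array([ 0.0204708 , -0.02525326, -0.02937467]), 'finger_force': 0.0, 'grip_width': 0.085216763089432}
```

```bash
python3 - <<'E'
from h import *
a=cv2.imread("pics/scene0.png")[130:310,170:430]; b=cv2.imread("pics/side0.png")[150:330,210:470]
cv2.imwrite("pics/ab.png",np.hstack([cv2.resize(x,(400,277),interpolation=cv2.INTER_CUBIC) for x in (a,b)]).copy() if 0 else np.vstack([cv2.resize(x,None,fx=1.65,fy=1.65,interpolation=cv2.INTER_CUBIC) if 0 else cv2.resize(x,(433,300),interpolation=cv2.INTER_CUBIC) for x in (a,b)]))
E
```

```text
(no output)
```

View pics/ab.png

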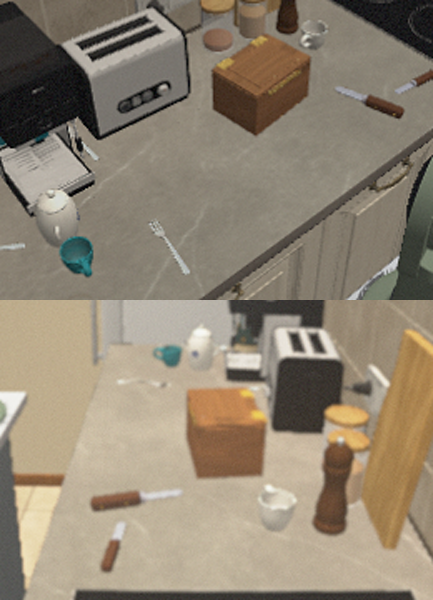

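```bash
cat > fit.py <<'E'
from h import *
from scipy.optimize import minimize
def hullmask(f,P):
    p=np.array([proj(f,X) for X in P]);h=cv2.convexHull(p.astype(np.float32))
    m=np.zeros((400*4,640*4),np.uint8);cv2.fillConvexPoly(m,np.round((h+.5)*4-.5).astype(np.int32),1);return m
def box(x,y,th,L,W,H):
    c,s=np.cos(th),np.sin(th)
    return [[x+c*a-s*b,y+s*a+c*b,z] for a in (-L/2,L/2) for b in (-W/2,W/2) for z in (0,H)]
def fitchest(fm,x0):
    M=[(f,cv2.resize(m.astype(np.uint8),None,fx=4,fy=4,interpolation=cv2.INTER_NEAREST)) for f,m in fm]
    def cost(p):
        t=0
        for f,m in M:
            h=hullmask(f,box(p[0],p[1],p[2],.13,.18,.119));t+=1-(h&m).sum()/(h|m).sum()
        return t
    best=None
    for th in x0[2]:
        r=minimize(cost,[x0[0],x0[1],th],method="Nelder-Mead",options=dict(initial_simplex=np.array([[x0[0],x0[1],th],[x0[0]+.04,x0[1],th],[x0[0],x0[1]+.04,th],[x0[0],x0[1],th+.2]]),xatol=1e-4,fatol=1e-5))
        if best is None or r.fun<best.fun: best=r
    return best
E
python3 - <<'E'
from fit import *
fm=[]
for c in ["scene","side"]:
    f=optics.grab_frame(c)
    m=optics.masks_of("tea_chest",c)[0]; fm.append((f,m["region"]))
    for m in optics.masks_of("palette_knife",c):
        ys,xs=np.nonzero(m["region"]);P=np.array([onz(f,u,v,.012)[:2] for u,v in zip(xs,ys)])
        C=P.mean(0);w,v=np.linalg.eigh(np.cov((P-C).T));d=v[:,1];t=(P-C)@d
        i=np.array([t.min(),t.max()]);w_=(P-C)@v[:,0]
        print(c,m["p"],"ends",(C+d*t.min()).round(3),(C+d*t.max()).round(3),"len",np.ptp(t).round(3),"width at ends",[np.ptp(w_[t<t.min()+.05]).round(3),np.ptp(w_[t>t.max()-.05]).round(3)])
b=fitchest(fm,(.65,-.18,[-.4,0,.4]));print(b.x,b.fun)
for x in fm: 
    r=fitchest([x],(b.x[0],b.x[1],[b.x[2]]));print(r.x,r.fun)
E
```

```text
scene 0.56 ends [ 0.541 -0.333] [ 0.389 -0.376] len 0.158 width at ends [np.float64(0.013), np.float64(0.043)]
side 0.95 ends [ 0.543 -0.33 ] [ 0.385 -0.38 ] len 0.166 width at ends [np.float64(0.019), np.float64(0.051)]
side 0.49 ends [ 0.431 -0.563] [ 0.445 -0.432] len 0.132 width at ends [np.float64(0.02), np.float64(0.016)]
[ 0.63062487 -0.17361536  0.10916028] 0.10357154597904861
[ 0.63323626 -0.17633964  0.11419504] 0.04118741128677006
[ 0.62999446 -0.17087515  0.11091583] 0.04899503912443104
```

Candidates: A at side (290,270)/scene (390,191), about 0.166 m long; B at side (280,300), about 0.132 m. A is the larger and matches 168 mm, so it's the one meant. I'll confirm it with a wrist crop from above.

```bash
python3 -m handwheel '[{"dx":5.5,"dy":-2.7,"wz":-0.035},{"dx":5.5,"dy":-2.7},{"dx":5.5,"dy":-2.7},{"dx":5.5,"dy":-2.7},{"dx":5.5,"dy":-2.7},{"dx":5.5,"dy":-2.7,"claw":60},{}]'
python3 - <<'E'
from fit import *
f=optics.grab_frame("wrist");cv2.imwrite("pics/w1.png",f["frame"])
print(monitor.observe()["position"],ray(f,320,200))
for m in optics.masks_of("palette_knife","wrist"):
    ys,xs=np.nonzero(m["region"]);P=np.array([onz(f,u,v,.012)[:2] for u,v in zip(xs,ys)])
    C=P.mean(0);w,v=np.linalg.eigh(np.cov((P-C).T));d=v[:,1];t=(P-C)@d
    print(m["p"],m["rect"],"ends",(C+d*t.min()).round(4),(C+d*t.max()).round(4),"len",np.ptp(t).round(3))
for m in optics.masks_of("tea_chest","wrist"): print("chest",m["p"],m["rect"])
E
```

```text
[ 0.16115048 -0.60385262  0.23127384] (array([ 0.23575771, -0.5835123 ,  0.3736551 ]), array([-0.29352879, -0.0749527 , -0.95301822]))schema error: expected keys dx, dy, dz, wx, wy, wz, claw
```

View pics/w1.png

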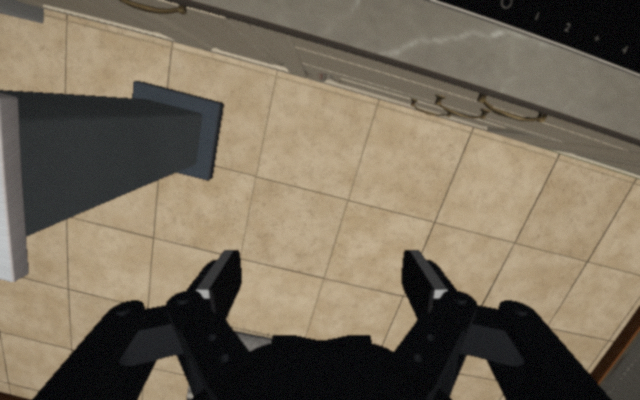

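The arm didn't move: the rows were refused. The wrist view shows only floor and the fingers. I'll try again with non-empty rows.

```bash
python3 -m handwheel '[{"dx":5.5,"dy":-2.7,"wz":-0.035},{"dx":5.5,"dy":-2.7},{"dx":5.5,"dy":-2.7},{"dx":5.5,"dy":-2.7},{"dx":5.5,"dy":-2.7},{"dx":5.5,"dy":-2.7,"claw":60},{"dx":0}]' || python3 -m handwheel '[{"dx":5.5,"dy":-2.7,"dz":0,"wx":0,"wy":0,"wz":-0.035,"claw":100},{"dx":5.5,"dy":-2.7,"dz":0,"wx":0,"wy":0,"wz":0,"claw":100},{"dx":5.5,"dy":-2.7,"dz":0,"wx":0,"wy":0,"wz":0,"claw":100},{"dx":5.5,"dy":-2.7,"dz":0,"wx":0,"wy":0,"wz":0,"claw":100},{"dx":5.5,"dy":-2.7,"dz":0,"wx":0,"wy":0,"wz":0,"claw":100},{"dx":5.5,"dy":-2.7,"dz":0,"wx":0,"wy":0,"wz":0,"claw":60},{"dx":0,"dy":0,"dz":0,"wx":0,"wy":0,"wz":0,"claw":60}]'
cat > kn.py <<'E'
from fit import *
import sys
f=optics.grab_frame("wrist");cv2.imwrite(sys.argv[1],f["frame"])
s=monitor.observe();print(s["position"],s["tool_rot"],s["clock"],ray(f,320,200))
for m in optics.masks_of("palette_knife","wrist"):
    ys,xs=np.nonzero(m["region"]);P=np.array([onz(f,u,v,.012)[:2] for u,v in zip(xs,ys)])
    C=P.mean(0);w,v=np.linalg.eigh(np.cov((P-C).T));d=v[:,1];t=(P-C)@d
    print(m["p"],m["rect"],"ends",(C+d*t.min()).round(4),(C+d*t.max()).round(4),"len",np.ptp(t).round(3))
for m in optics.masks_of("tea_chest","wrist"): print("chest",m["p"],m["rect"])
E
python3 kn.py pics/w2.png
```

```text
clock: 2.02
position: [0.4346, -0.3505, 0.2314]
tool_rot: [-3.141, -0.002, 0.303]
force: [-0.1, -0.5, -0.2]
grip_width: 0.0523
finger_force: 0.0
[ 0.43239057 -0.35276108  0.23128349] [-3.14136199e+00 -3.51705382e-04  2.99461093e-01] 2.075 (array([ 0.50808071, -0.3271394 ,  0.37384174]), array([-0.28879804, -0.08604426, -0.95352654]))
0.96 [376.1, 179.0, 81.7, 42.1] ends [ 0.4318 -0.5515] [ 0.4463 -0.4259] len 0.126
0.92 [320.2, 79.1, 22.9, 136.1] ends [ 0.548  -0.3307] [ 0.386  -0.3788] len 0.169
chest 0.9 [120.3, 0.0, 178.9, 43.8]schema error: expected keys dx, dy, dz, wx, wy, wz, claw
```

View pics/w2.png

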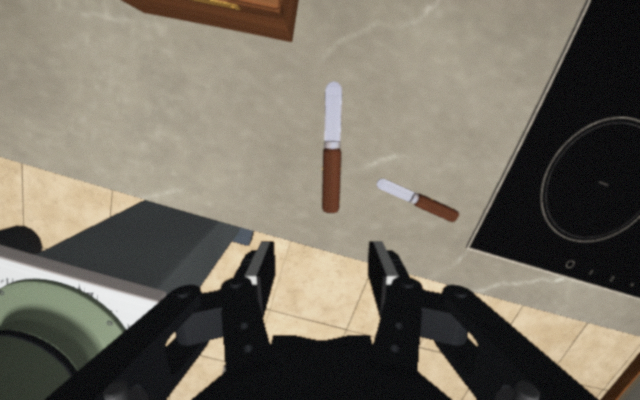

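The wrist view shows the larger knife at (331,148), about 169 mm long, and the smaller one at (418,200), about 126 mm. A is confirmed. The chest front and its brass plate are at the top, around (225,5).

```bash
python3 -m handwheel '[{"dx":0.3,"dy":1.2,"dz":5.5,"wz":0.01},{"dz":5.5},{"dz":5.5},{"dz":5.2},{"dx":0},{"dx":0}]'; python3 kn.py pics/w3.png
```

```text
[ 0.43009296 -0.35533079  0.23131085] [3.14132421e+00 4.76132445e-04 2.94142831e-01] 2.225 (array([ 0.50436992, -0.33201136,  0.37360128]), array([-0.29118709, -0.08530757, -0.95286593]))
0.82 [317.6, 77.5, 23.0, 132.7] ends [ 0.5477 -0.3307] [ 0.3861 -0.3787] len 0.169
0.73 [377.3, 174.0, 79.6, 44.0] ends [ 0.432  -0.5523] [ 0.446  -0.4253] len 0.128
chest 0.7 [123.2, 0.0, 169.0, 37.5]schema error: expected keys dx, dy, dz, wx, wy, wz, claw
```

```bash
python3 -m handwheel '[{"dx":0.6,"dy":1.0,"dz":5.5,"wx":0,"wy":0,"wz":0.005,"claw":60},{"dx":0,"dy":0,"dz":5.5,"wx":0,"wy":0,"wz":0,"claw":60},{"dx":0,"dy":0,"dz":5.5,"wx":0,"wy":0,"wz":0,"claw":60},{"dx":0,"dy":0,"dz":5.2,"wx":0,"wy":0,"wz":0,"claw":60},{"dx":0,"dy":0,"dz":0,"wx":0,"wy":0,"wz":0,"claw":60},{"dx":0,"dy":0,"dz":0,"wx":0,"wy":0,"wz":0,"claw":60}]'; python3 kn.py pics/w3.png
```

```text
clock: 3.08
position: [0.4401, -0.3631, 0.0161]
tool_rot: [3.14, -0.001, 0.29]
force: [1.1, 0.3, 1.7]
grip_width: 0.0512
finger_force: 0.0
[ 0.44045728 -0.36322482  0.0165684 ] [ 3.13929345e+00 -1.64085639e-03  2.90065030e-01] 3.125 (array([ 0.51392676, -0.34041645,  0.1584972 ]), array([-0.29006092, -0.08448266, -0.95328281]))
0.94 [419.9, 258.3, 170.2, 82.0] ends [ 0.4313 -0.5555] [ 0.4486 -0.4231] len 0.134
0.85 [299.4, 36.6, 45.0, 301.4] ends [ 0.5476 -0.3304] [ 0.3804 -0.3798] len 0.174
```

```bash
python3 -m handwheel '[{"dx":0,"dy":0,"dz":1.1,"wx":0,"wy":0,"wz":0,"claw":50},{"dx":0,"dy":0,"dz":0,"wx":0,"wy":0,"wz":0,"claw":40},{"dx":0,"dy":0,"dz":0,"wx":0,"wy":0,"wz":0,"claw":0},{"dx":0,"dy":0,"dz":0,"wx":0,"wy":0,"wz":0,"claw":0},{"dx":0,"dy":0,"dz":0,"wx":0,"wy":0,"wz":0,"claw":0},{"dx":0,"dy":0,"dz":0,"wx":0,"wy":0,"wz":0,"claw":0},{"dx":0,"dy":0,"dz":0,"wx":0,"wy":0,"wz":0,"claw":0}]' 110
```

```text
clock: 4.1
position: [0.4397, -0.362, 0.0036]
tool_rot: [-3.141, 0.0, 0.291]
force: [-1.5, 1.5, 6.0]
grip_width: 0.0217
finger_force: 108.3
```

```bash
python3 -m handwheel '[{"dx":-0.5,"dy":0,"dz":-4,"wx":0,"wy":0,"wz":0,"claw":0},{"dx":-0.5,"dy":-1,"dz":-5,"wx":0,"wy":0,"wz":0,"claw":0},{"dx":0.4,"dy":-3.5,"dz":-4,"wx":0,"wy":0,"wz":0,"claw":0},{"dx":0.8,"dy":-4.8,"dz":0,"wx":0,"wy":0,"wz":0,"claw":0},{"dx":0.8,"dy":-4.8,"dz":0,"wx":0,"wy":0,"wz":0.06,"claw":0},{"dx":0,"dy":0,"dz":0,"wx":0,"wy":0,"wz":0.12,"claw":0},{"dx":0,"dy":0,"dz":0,"wx":0,"wy":0,"wz":0,"claw":0},{"dx":0,"dy":0,"dz":0,"wx":0,"wy":0,"wz":0,"claw":0}]' 110
python3 - <<'E'
from fit import *
s=monitor.observe();print(s["position"],s["tool_rot"],s["clock"])
fm=[]
for c in ["scene","side","wrist"]:
    f=optics.grab_frame(c);cv2.imwrite(f"pics/{c}4.png",f["frame"])
    for m in optics.masks_of("tea_chest",c)[:2]: print(c,m["p"],m["rect"])
    m=optics.masks_of("tea_chest",c)[0]; 
    if c!="wrist":fm.append((f,m["region"]))
    for m in optics.masks_of("palette_knife",c): print(c,"knife",m["p"],m["rect"])
for x in fm: 
    r=fitchest([x],(.631,-.173,[.11]));print(r.x,r.fun)
cv2.imwrite("pics/c4.png",np.hstack([cv2.imread("pics/wrist4.png")[:300,120:520], cv2.resize(cv2.imread("pics/side4.png")[180:300,240:400],(400,300),interpolation=cv2.INTER_CUBIC)]))
E
```

```text
clock: 5.1
position: [0.4089, -0.2246, 0.1333]
tool_rot: [3.141, -0.0, 0.113]
force: [-0.1, -0.3, -1.2]
grip_width: 0.0222
finger_force: 108.2
[ 0.40887665 -0.22457969  0.13330134] [ 3.14146396e+00 -8.51554006e-06  1.12859793e-01] 5.1
scene 0.69 [300.2, 151.0, 58.7, 62.2]
scene knife 0.52 [408.0, 174.7, 24.9, 11.1]
scene knife 0.47 [358.3, 175.0, 39.4, 18.8]
side 0.87 [323.3, 201.0, 48.3, 57.5]
side 0.15 [305.1, 180.2, 15.1, 9.6]
side knife 0.51 [257.6, 208.8, 50.4, 8.4]
side knife 0.5 [269.0, 284.3, 20.0, 31.4]
wrist 0.81 [171.1, 3.6, 228.7, 10.4]
wrist knife 0.88 [296.4, 27.8, 51.8, 317.0]
wrist knife 0.73 [522.9, 176.9, 115.3, 36.8]
wrist knife 0.48 [167.3, 0.0, 233.9, 13.8]
[ 0.63083663 -0.17427253  0.08662316] 0.03551160173367496
[ 0.63062028 -0.16773461  0.11940386] 0.04658693933753222
```

View pics/c4.png

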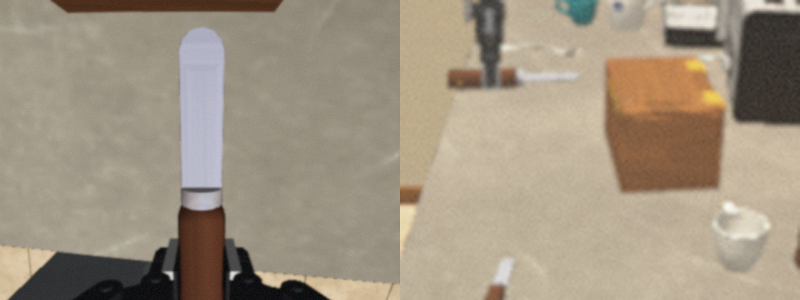

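The wrist view shows the knife straight in the grip with its tip at (322,28). The chest's front bottom edge runs from about (188,12) to (398,12). In the side view the knife looks level.

```bash
python3 - <<'E'
from fit import *
f=optics.grab_frame("wrist");s=monitor.observe()
K=optics.masks_of("palette_knife","wrist");k=[m for m in K if m["rect"][3]>200][0]
ys,xs=np.nonzero(k["region"]);
p=s["position"];th=s["tool_rot"][2];ax=np.array([np.cos(th),np.sin(th)]);ay=np.array([-ax[1],ax[0]])
g=p+[0,0,.0084]
for r in (30,60,100,150,180): 
    c=xs[ys==r].mean();X=onz(f,c,r,g[2])[:2]-g[:2];print("row",r,(X@ax).round(4),(X@ay).round(4))
r=ys.min();c=xs[ys<=r+2].mean()
for z in (-.006,-.003,0,.003,.006):
    X=onz(f,c,r-.5,g[2]+z)[:2]-g[:2];print("tip dz",z,"ahead",(X@ax).round(4),(X@ay).round(4))
m=optics.masks_of("tea_chest","wrist")[0]["region"];ys,xs=np.nonzero(m)
E=[]
for u in range(xs.min(),xs.max()+1,10):
    v=ys[xs==u].max()+.5;E.append(onz(f,u,v,0)[:2])
E=np.array(E);print(E.round(4).tolist()[::4])
b=np.polyfit(E[2:-2,1],E[2:-2,0],1);print("edge slope(yaw=-)",b, "ends",onz(f,xs.min(),12,0),onz(f,xs.max(),12,0))
# knife tip height by side & scene
from scipy.optimize import minimize
for cam in ("side","scene"):
    h=optics.grab_frame(cam)
    kk=[m for m in optics.masks_of("palette_knife",cam)]
    for m in kk:
        ys,xs=np.nonzero(m["region"]);i=xs.argmax() if cam=="side" else xs.argmin()
        print(cam,m["rect"],"end px",xs[i],ys[xs==xs[i]].mean(),"pred tip",proj(h,[*(g[:2]+ax*.113),g[2]]),"butt",proj(h,[*(g[:2]-ax*.055),g[2]]))
E
```

```text
Traceback (most recent call last):
IndexError: list index out of range
```

```bash
cat > k2.py <<'E'
from fit import *
def find(n,cam,ok=lambda m:True):
    for _ in range(5):
        f=optics.grab_frame(cam);L=[m for m in optics.masks_of(n,cam) if ok(m)]
        if L:return f,L[0]["region"]
    raise SystemExit("no "+n)
def tip():
    f,k=find("palette_knife","wrist",lambda m:m["rect"][3]>150);s=monitor.observe()
    ys,xs=np.nonzero(k)
    p=s["position"];th=s["tool_rot"][2];ax=np.array([np.cos(th),np.sin(th)]);ay=np.array([-ax[1],ax[0]])
    g=p+[0,0,.0084]
    for r in (60,150): 
        if (ys==r).any():
            X=onz(f,xs[ys==r].mean(),r,g[2])[:2]-g[:2];print("row",r,(X@ax).round(4),(X@ay).round(4))
    r=ys.min();c=xs[ys<=r+2].mean()
    for z in (-.006,0,.006):
        X=onz(f,c,r-.5,g[2]+z)[:2]-g[:2];print("tip dz",z,"ahead",(X@ax).round(4),(X@ay).round(4))
    return g,ax
E
python3 - <<'E'
from k2 import *
g,ax=tip()
f,m=find("tea_chest","wrist");ys,xs=np.nonzero(m)
E=np.array([onz(f,u,ys[xs==u].max()+.5,0)[:2] for u in range(xs.min(),xs.max()+1,10)])
print(E.round(4).tolist()[::4]);print(np.polyfit(E[2:-2,1],E[2:-2,0],1),[onz(f,u,12,0).round(4) for u in (xs.min(),xs.max())])
for cam in ("side","scene"):
    h,m=find("palette_knife",cam,lambda m:m["rect"][2]>35);ys,xs=np.nonzero(m)
    for i in (xs.min()+2,xs.max()-2):print(cam,i,ys[xs==i].mean())
    print("pred tip",proj(h,[*(g[:2]+ax*.113),g[2]]),"butt",proj(h,[*(g[:2]-ax*.055),g[2]]))
E
```

```text
row 60 0.0994 0.0003
row 150 0.0599 0.0004
tip dz -0.006 ahead 0.1146 0.0006
tip dz 0 ahead 0.113 0.0006
tip dz 0.006 ahead 0.1114 0.0006
[[0.5649, -0.075], [0.5596, -0.1101], [0.563, -0.1451], [0.5667, -0.1798], [0.5705, -0.2144], [0.5746, -0.249]]
[-0.11190693  0.54661097] [array([ 0.556 , -0.0748,  0.    ]), array([ 0.5775, -0.276 ,  0.    ])]
side 261 211.5
side 308 210.0
pred tip [311.87218059 209.63321945] butt [258.69452329 211.07458986]
scene 360 174.0
scene 394 191.5
pred tip [356.73193699 172.18827592] butt [396.74459243 193.87743492]
```

```bash
python3 -m handwheel '[{"dx":1,"dy":-0.5,"dz":1.7,"wx":0,"wy":0,"wz":0,"claw":0},{"dx":1,"dy":0,"dz":1.65,"wx":0,"wy":0,"wz":0,"claw":0},{"dx":1,"dy":0,"dz":0,"wx":0,"wy":0,"wz":0,"claw":0},{"dx":0,"dy":0,"dz":0,"wx":0,"wy":0,"wz":0,"claw":0},{"dx":0,"dy":0,"dz":0,"wx":0,"wy":0,"wz":0,"claw":0},{"dx":0,"dy":0,"dz":0,"wx":0,"wy":0,"wz":0,"claw":0}]' 110
python3 - <<'E'
from k2 import *
g,ax=tip();s=monitor.observe();print(s["position"],s["tool_rot"],s["clock"],s["force"],s["moment"])
f=optics.grab_frame("wrist")
cv2.imwrite("pics/w5.png",cv2.resize(f["frame"][:200,170:470],(800,533),interpolation=cv2.INTER_CUBIC))
F=np.array([.5664,-.177]);a=np.array([np.cos(.112),np.sin(.112)]);b=np.array([-a[1],a[0]])
for z in (.106,.110):print([proj(f,[*(F+b*l),z]).round(1).tolist() for l in (-.045,.045)])
print("gap",(F-g[:2])@a-.113,"lat",(g[:2]-F)@b)
E
```

```text
clock: 6.95
position: [0.438, -0.2161, 0.1002]
tool_rot: [3.141, -0.0, 0.11]
force: [-1.1, 0.3, -0.7]
grip_width: 0.0215
finger_force: 108.1
row 60 0.0994 0.0003
row 150 0.0598 0.0002
tip dz -0.006 ahead 0.1146 0.0001
tip dz 0 ahead 0.113 0.0001
tip dz 0.006 ahead 0.1114 0.0001
[ 0.43799574 -0.21605455  0.10007736] [ 3.14137853e+00 -3.39869211e-04  1.10368020e-01] 7.05 [ 0.47726041 -0.00110108 -0.71883901] [-0.00577841 -0.04605931 -0.03212283]
[[370.7, -22.6], [158.2, -20.0]]
[[372.4, -27.1], [152.8, -24.3]]
gap 0.01896472122788416 lat -0.02445862416013812
```

View pics/w5.png

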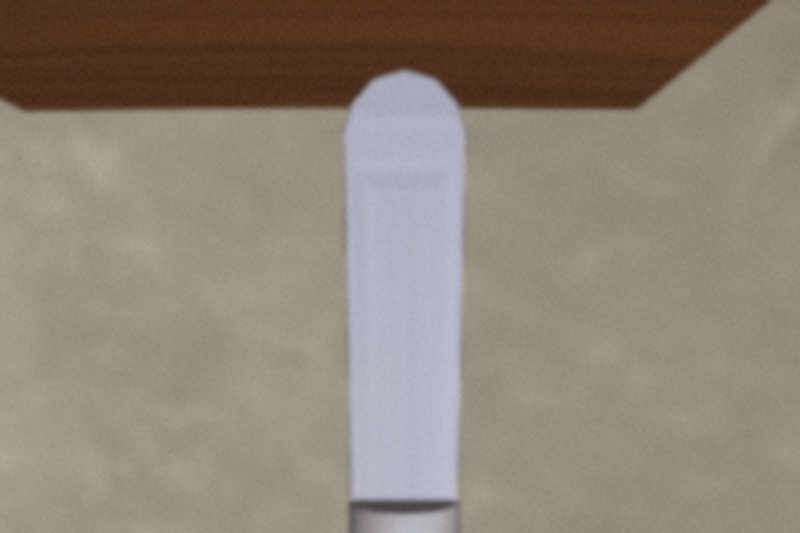

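The wrist crop shows the blade's tip at (404,70), pointing at the front face. The chest's bottom corners are at (22,108) and (640,107).

```bash
python3 - <<'E'
from k2 import *
f=optics.grab_frame("wrist")
A=onz(f,178.5,40.5,0)[:2];B=onz(f,410,40.1,0)[:2];print(A,B,(A+B)/2,np.linalg.norm(A-B),np.arctan2(-(A-B)[0],(A-B)[1]))
E
python3 -m handwheel '[{"dx":0.7,"dy":0,"dz":0.05,"wx":0,"wy":0,"wz":0,"claw":0},{"dx":0.7,"dy":0,"dz":0,"wx":0,"wy":0,"wz":0,"claw":0},{"dx":0,"dy":0,"dz":0,"wx":0,"wy":0,"wz":0,"claw":0},{"dx":0.2,"dy":0,"dz":0,"wx":0,"wy":0,"wz":0,"claw":0},{"dx":0.2,"dy":0,"dz":0,"wx":0,"wy":0,"wz":0,"claw":0},{"dx":0.2,"dy":0,"dz":0,"wx":0,"wy":0,"wz":0,"claw":0},{"dx":0,"dy":0,"dz":0,"wx":0,"wy":0,"wz":0,"claw":0}]'
```

```text
[ 0.55709483 -0.08910196] [ 0.57708133 -0.27048749] [ 0.56708808 -0.17979473] 0.18248333600657393 0.10974525083181193
clock: 8.02
position: [0.4581, -0.2137, 0.0993]
tool_rot: [-3.142, -0.0, 0.111]
force: [-0.3, -0.2, -0.8]
grip_width: 0.0218
finger_force: 108.1
```

```bash
python3 -m handwheel '[{"dx":0.2,"dy":0,"dz":0,"wx":0,"wy":0,"wz":0,"claw":0},{"dx":0.2,"dy":0,"dz":0,"wx":0,"wy":0,"wz":0,"claw":0},{"dx":0,"dy":0,"dz":0,"wx":0,"wy":0,"wz":0,"claw":0}]';python3 -m handwheel '[{"dx":0.2,"dy":0,"dz":0,"wx":0,"wy":0,"wz":0,"claw":0},{"dx":0.2,"dy":0,"dz":0,"wx":0,"wy":0,"wz":0,"claw":0},{"dx":0,"dy":0,"dz":0,"wx":0,"wy":0,"wz":0,"claw":0}]'
```

```text
clock: 8.4
position: [0.4621, -0.2132, 0.0993]
tool_rot: [-3.142, -0.0, 0.111]
force: [0.2, -0.5, -1.3]
grip_width: 0.0218
finger_force: 108.1
clock: 8.78
position: [0.4661, -0.2127, 0.0993]
tool_rot: [-3.142, -0.0, 0.111]
force: [-0.6, -0.6, -1.1]
grip_width: 0.0218
finger_force: 108.1
```

```bash
for i in 1; do python3 -m handwheel '[{"dx":0.2,"dy":0,"dz":0,"wx":0,"wy":0,"wz":0,"claw":0},{"dx":0.2,"dy":0,"dz":0,"wx":0,"wy":0,"wz":0,"claw":0},{"dx":0,"dy":0,"dz":0,"wx":0,"wy":0,"wz":0,"claw":0}]';python3 -m handwheel '[{"dx":0.2,"dy":0,"dz":0,"wx":0,"wy":0,"wz":0,"claw":0},{"dx":0.2,"dy":0,"dz":0,"wx":0,"wy":0,"wz":0,"claw":0},{"dx":0,"dy":0,"dz":0,"wx":0,"wy":0,"wz":0,"claw":0}]'; done
```

```text
clock: 9.15
position: [0.4701, -0.2123, 0.0993]
tool_rot: [-3.142, -0.0, 0.111]
force: [-1.1, 0.5, -1.4]
grip_width: 0.0217
finger_force: 108.1
clock: 9.52
position: [0.474, -0.2119, 0.0993]
tool_rot: [-3.142, -0.0, 0.111]
force: [-0.8, -0.2, -0.8]
grip_width: 0.0217
finger_force: 108.1
```

```bash
python3 -m handwheel '[{"dx":0.2,"dy":0,"dz":0,"wx":0,"wy":0,"wz":0,"claw":0},{"dx":0.2,"dy":0,"dz":0,"wx":0,"wy":0,"wz":0,"claw":0},{"dx":0,"dy":0,"dz":0,"wx":0,"wy":0,"wz":0,"claw":0}]';python3 -m handwheel '[{"dx":0.15,"dy":0,"dz":0,"wx":0,"wy":0,"wz":0,"claw":0},{"dx":0.15,"dy":0,"dz":0,"wx":0,"wy":0,"wz":0,"claw":0},{"dx":0,"dy":0,"dz":0,"wx":0,"wy":0,"wz":0,"claw":0}]'
```

```text
clock: 9.9
position: [0.478, -0.2114, 0.0993]
tool_rot: [3.142, -0.0, 0.111]
force: [0.1, 0.4, -1.5]
grip_width: 0.0218
finger_force: 108.1
clock: 10.28
position: [0.481, -0.2111, 0.0993]
tool_rot: [-3.142, -0.0, 0.111]
force: [0.2, -0.6, 0.1]
grip_width: 0.0216
finger_force: 108.1
```

Blade is about 24 mm in with no resistance, so this place is free. Now to lever about the slot edge.

```bash
python3 -m handwheel '[{"dx":0.1,"dy":0,"dz":0.93,"wx":0,"wy":0.1,"wz":0,"claw":0},{"dx":0.1,"dy":0,"dz":0.9,"wx":0,"wy":0.1,"wz":0,"claw":0},{"dx":0,"dy":0,"dz":0,"wx":0,"wy":0,"wz":0,"claw":0}]' 120; python3 -m handwheel '[{"dx":0.1,"dy":0,"dz":0.9,"wx":0,"wy":0.1,"wz":0,"claw":0},{"dx":0,"dy":0,"dz":0,"wx":0,"wy":0,"wz":0,"claw":0}]'
```

```text
clock: 10.65
position: [0.4837, -0.2107, 0.0814]
tool_rot: [3.142, -0.203, 0.111]
force: [2.7, 6.4, 10.2]
grip_width: 0.0213
finger_force: 119.6
clock: 10.9
position: [0.4832, -0.2103, 0.0715]
tool_rot: [-3.139, -0.295, 0.109]
force: [-9.6, -0.5, 7.8]
grip_width: 0.021
finger_force: 120.5
```

```bash
python3 -m handwheel '[{"dx":0.05,"dy":0,"dz":0.9,"wx":0,"wy":0.1,"wz":0,"claw":0},{"dx":0,"dy":0,"dz":0,"wx":0,"wy":0,"wz":0,"claw":0}]'
python3 - <<'E'
from k2 import *
s=monitor.observe();print(s["moment"])
fm=[]
for c in ("side","scene"):
    f,m=find("tea_chest",c);fm.append((f,m));cv2.imwrite(f"pics/{c}6.png",f["frame"])
    r=fitchest([(f,m)],(.631,-.173,[.11]));print(r.x,r.fun)
a=cv2.imread("pics/side6.png")[180:280,250:390];b=cv2.imread("pics/scene6.png")[130:230,280:420]
cv2.imwrite("pics/c6.png",np.hstack([cv2.resize(x,(400,286),interpolation=cv2.INTER_CUBIC) for x in (a,b)]))
E
```

```text
clock: 11.15
position: [0.4787, -0.2118, 0.0657]
tool_rot: [3.141, -0.291, 0.113]
force: [-4.3, 1.5, 6.6]
grip_width: 0.0214
finger_force: 120.2
[ 0.27728986 -0.11030452  0.24555461]
[ 0.62984186 -0.16956989  0.09824894] 0.06341551475139262
[ 0.63436422 -0.17712717  0.12499944] 0.07125844076120325
```

View pics/c6.png

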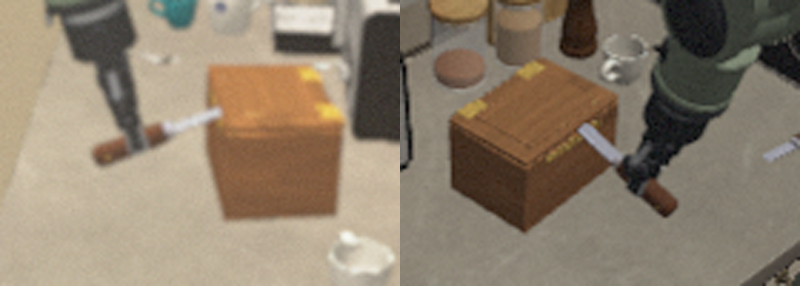

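The side view shows the knife nose-up with its tip at the slot, and the scene view shows the blade entering at (583,130) over the brass plate. The lid is still shut and the chest is in place. The pitch came back short of the command, so I'll check the joint limits.

```bash
python3 -c "
from h import *
s=monitor.observe();print(s['qpos'].round(3),s['position'],s['tool_rot'],s['force'],s['joint_efforts'].round(1))"
```

```text
[ 0.652  0.573 -0.337  2.18   0.267  0.163 -1.329] [ 0.47856017 -0.2116338   0.06570725] [ 3.14132148 -0.29028311  0.11194455] [-4.36627576  1.64315428  6.55992992] [ -0.3 -75.1  -4.1 -19.5  -0.1  -1.7  -0.1]
```

Joint 6 is at its limit (0.163 against 0.16), so the tool can't tilt further here. I'll ease the grip so the handle can pivot between the pads, and push the grip down along the lever arc.

```bash
python3 -m handwheel '[{"dx":0.1,"dy":0,"dz":0.55,"wx":0,"wy":-0.03,"wz":0,"claw":0},{"dx":0.1,"dy":0,"dz":0.55,"wx":0,"wy":-0.03,"wz":0,"claw":0},{"dx":0,"dy":0,"dz":0,"wx":0,"wy":0,"wz":0,"claw":0}]' 50; python3 -c "
from h import *
s=monitor.observe();print(s['qpos'].round(3),s['moment'])"
```

```text
clock: 11.72
position: [0.4818, -0.2108, 0.0547]
tool_rot: [-3.141, -0.226, 0.112]
force: [-10.8, -0.0, 4.1]
grip_width: 0.0215
finger_force: 120.6
[ 0.591  0.598 -0.295  2.136  0.268  0.234 -1.352] [0.01824427 1.44281653 0.09160719]
```

```bash
python3 -m handwheel '[{"dx":-0.45,"dy":0,"dz":-0.82,"wx":0,"wy":-0.1,"wz":0,"claw":0},{"dx":-0.45,"dy":0,"dz":-0.82,"wx":0,"wy":-0.1,"wz":0,"claw":0},{"dx":0,"dy":0,"dz":0,"wx":0,"wy":0,"wz":0,"claw":0}]' 120; python3 -m handwheel '[{"dx":-0.45,"dy":0,"dz":-0.82,"wx":0,"wy":-0.1,"wz":0,"claw":0},{"dx":-0.45,"dy":0,"dz":-0.82,"wx":0,"wy":-0.1,"wz":0,"claw":0},{"dx":-1,"dy":0,"dz":0,"wx":0,"wy":0,"wz":0,"claw":0},{"dx":-1,"dy":0,"dz":0.2,"wx":0,"wy":0,"wz":0,"claw":0},{"dx":0,"dy":0,"dz":0,"wx":0,"wy":0,"wz":0,"claw":0}]';
cat > st.py <<'E'
from k2 import *
s=monitor.observe();p=s["position"];e=s["tool_rot"];print(p.round(4),e.round(3),s["clock"],s["force"].round(1))
for c in ("side","scene"):
    f,m=find("tea_chest",c);r=fitchest([(f,m)],(.631,-.173,[.11]));print("chest",c,r.x.round(4),round(r.fun,3))
# knife pitch from side: fit axis pixels with known grip pixel
from scipy.optimize import minimize_scalar
import sys
off=float(sys.argv[1]) if len(sys.argv)>1 else .0084
th=e[2];ax=np.array([np.cos(th),np.sin(th),0]);pt=-e[1]
g=p+off*(np.array([0,0,1])*np.cos(pt)-ax*np.sin(pt))
f,m=find("palette_knife","side",lambda m:m["rect"][2]>35 and m["rect"][0]<330);ys,xs=np.nonzero(m)
q=np.polyfit(xs,ys,1)
def c(k):
    d=ax*np.cos(k)+np.array([0,0,np.sin(k)]);P=np.array([proj(f,g+d*t) for t in (-.05,0,.05,.1)])
    return abs(np.polyfit(P[:,0],P[:,1],1)[0]-q[0])
k=minimize_scalar(c,bounds=(-1,1),method="bounded").x
tip=g+.113*(ax*np.cos(k)+np.array([0,0,np.sin(k)]))
print("knife pitch",k,"tool pitch",pt,"tip",tip,"tip px",proj(f,tip),"mask right",xs.max(),ys[xs>=xs.max()-1].mean(),"rad",np.hypot(*p[:2]))
E
python3 st.py
```

```text
clock: 12.1
position: [0.4725, -0.2122, 0.0705]
tool_rot: [3.141, -0.03, 0.113]
force: [0.0, -1.4, 4.5]
grip_width: 0.0215
finger_force: 120.3
clock: 12.72
position: [0.4419, -0.2158, 0.0877]
tool_rot: [-3.141, 0.171, 0.111]
force: [-1.0, -0.0, -1.0]
grip_width: 0.0214
finger_force: 131.4
[ 0.4419 -0.2158  0.0877] [-3.141  0.171  0.111] 12.725 [-1. -0. -1.]
chest side [ 0.6326 -0.1691  0.1015] 0.06
chest scene [ 0.6357 -0.1773  0.115 ] 0.053
knife pitch -0.25501771006784013 tool pitch -0.17062679122693902 tip [ 0.55194967 -0.20359093  0.06745497] tip px [321.00492233 229.55336995] mask right 314 228.66666666666666 rad 0.49176008858608533
```

The knife held rigidly and the blade slid out because the wrist ran out of tilt. I'll lay it on the table and regrasp with the tool leaning forward, to gain levering range.

```bash
python3 -m handwheel '[{"dx":-1,"dy":1,"dz":0,"wx":0,"wy":0.1,"wz":0,"claw":0},{"dx":-1,"dy":1,"dz":0,"wx":0,"wy":0.1,"wz":0,"claw":0},{"dx":-0.5,"dy":1,"dz":3.5,"wx":0,"wy":0,"wz":0,"claw":0},{"dx":0,"dy":0,"dz":3.5,"wx":0,"wy":0,"wz":0,"claw":0},{"dx":0,"dy":0,"dz":0,"wx":0,"wy":0,"wz":0,"claw":0}]'; python3 st.py
```

```text
clock: 13.65
position: [0.4231, -0.2471, 0.0187]
tool_rot: [-3.14, -0.027, 0.112]
force: [0.1, 0.0, -1.2]
grip_width: 0.0211
finger_force: 131.2
[ 0.4231 -0.2471  0.0187] [-3.14  -0.027  0.112] 13.65 [ 0.1  0.  -1.2]
chest side [ 0.6328 -0.1706  0.1125] 0.04
chest scene [ 0.6357 -0.1745  0.1316] 0.034
knife pitch -0.07951114017714392 tool pitch 0.02719373239477285 tip [ 0.53479305 -0.23446523  0.01810254] tip px [315.51643429 247.19644602] mask right 309 247.0 rad 0.48994193393442215
```

```bash
python3 -m handwheel '[{"dx":0,"dy":0,"dz":0.7,"wx":0,"wy":0.08,"wz":0,"claw":0},{"dx":0,"dy":0,"dz":0.6,"wx":0,"wy":0,"wz":0,"claw":0},{"dx":0,"dy":0,"dz":0,"wx":0,"wy":0,"wz":0,"claw":0},{"dx":0,"dy":0,"dz":0,"wx":0,"wy":0,"wz":0,"claw":45},{"dx":0,"dy":0,"dz":0,"wx":0,"wy":0,"wz":0,"claw":45},{"dx":0,"dy":0,"dz":0,"wx":0,"wy":0,"wz":0,"claw":45}]'; python3 -m handwheel '[{"dx":0.3,"dy":0,"dz":-1.2,"wx":0,"wy":-0.13,"wz":0,"claw":45},{"dx":0.3,"dy":0,"dz":0,"wx":0,"wy":-0.13,"wz":0,"claw":45},{"dx":0.2,"dy":0,"dz":0,"wx":0,"wy":-0.13,"wz":0,"claw":45},{"dx":0,"dy":0,"dz":0,"wx":0,"wy":-0.13,"wz":0,"claw":45},{"dx":0,"dy":0,"dz":0,"wx":0,"wy":0,"wz":0,"claw":45}]'; python3 kn.py pics/w7.png
```

```text
clock: 14.7
position: [0.4251, -0.2477, 0.0074]
tool_rot: [3.141, -0.11, 0.112]
force: [0.6, 1.0, -0.9]
grip_width: 0.0387
finger_force: 0.0
clock: 15.32
position: [0.4328, -0.2458, 0.0182]
tool_rot: [-3.141, 0.411, 0.115]
force: [-0.8, -0.4, -0.0]
grip_width: 0.0386
finger_force: 0.0
[ 0.43184112 -0.24643529  0.01849403] [-3.14110744  0.40937386  0.11332225] 15.375 (array([ 0.55974724, -0.23082574,  0.11799396]), array([-0.65435683, -0.0715895 , -0.75280333]))
0.78 [297.7, 97.6, 50.4, 227.1] ends [ 0.5201 -0.236 ] [ 0.3356 -0.2589] len 0.186
0.68 [597.7, 240.1, 42.3, 23.6] ends [ 0.4386 -0.4622] [ 0.4523 -0.4187] len 0.046
```

View pics/w7.png

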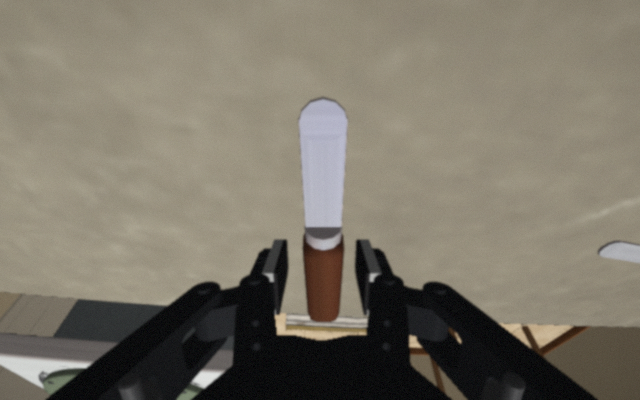

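The wrist view shows the knife flat between the open fingers with its tip at (323,98), which is x = 0.520. It had slid back about 16 mm in the old grip, so I'll correct the grasp for that.

```bash
python3 -m handwheel '[{"dx":-0.9,"dy":0,"dz":0.8,"wx":0,"wy":0,"wz":-0.01,"claw":45},{"dx":0,"dy":0,"dz":0.8,"wx":0,"wy":0,"wz":0,"claw":45},{"dx":0,"dy":0,"dz":0,"wx":0,"wy":0,"wz":0,"claw":45},{"dx":0,"dy":0,"dz":0,"wx":0,"wy":0,"wz":0,"claw":0},{"dx":0,"dy":0,"dz":0,"wx":0,"wy":0,"wz":0,"claw":0},{"dx":0,"dy":0,"dz":0,"wx":0,"wy":0,"wz":0,"claw":0},{"dx":0,"dy":0,"dz":0,"wx":0,"wy":0,"wz":0,"claw":0}]' 120; python3 kn.py pics/w8.png
```

```text
clock: 16.35
position: [0.4173, -0.2486, 0.0085]
tool_rot: [-3.138, 0.409, 0.123]
force: [-0.6, 0.6, 6.9]
grip_width: 0.0214
finger_force: 118.4
[ 0.41732946 -0.2486138   0.00848017] [-3.13755402  0.40946466  0.12284938] 16.4 (array([ 0.54407749, -0.23306439,  0.10842639]), array([-0.65311999, -0.07379395, -0.75366406]))
0.8 [294.0, 59.3, 60.5, 267.0] ends [ 0.52   -0.2358] [ 0.3359 -0.2586] len 0.186
0.65 [624.2, 241.0, 15.4, 17.4] ends [ 0.438 -0.435] [ 0.4516 -0.4182] len 0.022
```

```bash
python3 -m handwheel '[{"dx":-1.3,"dy":0,"dz":-3,"wx":0,"wy":0,"wz":0,"claw":0},{"dx":-1.3,"dy":-1.2,"dz":-3,"wx":0,"wy":0,"wz":0,"claw":0},{"dx":-1.3,"dy":-1.2,"dz":-2.8,"wx":0,"wy":0,"wz":0,"claw":0},{"dx":0,"dy":0,"dz":0,"wx":0,"wy":0,"wz":0,"claw":0},{"dx":0,"dy":0,"dz":0,"wx":0,"wy":0,"wz":0,"claw":0}]'
cat > s2.py <<'E'
from k2 import *
s=monitor.observe();p=s["position"];e=s["tool_rot"];print("tcp",p.round(4),e.round(3),s["clock"],s["force"].round(1))
K=.409-e[1] # knife pitch, nose-up
th=e[2];ax=np.array([np.cos(th),np.sin(th),0]);up=np.array([0,0,1.])
tip=p+ax*(.1035*np.cos(K)-.0035*np.sin(K))+up*(.1035*np.sin(K)+.0035*np.cos(K))
print("tip",tip.round(4),"knife pitch",round(K,3))
C=[]
for c in ("side","scene"):
    f,m=find("tea_chest",c);r=fitchest([(f,m)],(.634,-.172,[.115]));C.append(r.x);print("chest",c,r.x.round(4),round(r.fun,3))
f,m=find("palette_knife","side",lambda m:m["rect"][2]>35 and m["rect"][0]<330);ys,xs=np.nonzero(m)
d=ax*np.cos(K)+up*np.sin(K);P=np.array([proj(f,tip-d*t) for t in (.16,.12,.05,0)])
print("side slope",np.polyfit(xs,ys,1)[0],"pred",np.polyfit(P[:,0],P[:,1],1)[0],"tip px pred",P[-1],"mask",xs.max(),ys[xs>=xs.max()-1].mean())
f,m=find("palette_knife","wrist",lambda m:m["rect"][3]>150);ys,xs=np.nonzero(m)
print("wrist tip px pred",proj(f,tip),"seen",xs[ys<=ys.min()+2].mean(),ys.min())
try:
    f,m=find("tea_chest","wrist");ys,xs=np.nonzero(m)
    E=np.array([onz(f,u,ys[xs==u].max()+.5,0)[:2] for u in range(xs.min(),xs.max()+1,10) if ys[xs==u].max()>8])
    if len(E)>6:print("bottom edge",E[[0,-1]],np.polyfit(E[2:-2,1],E[2:-2,0],1))
except SystemExit: pass
E
python3 s2.py
```

```text
clock: 17.12
position: [0.4135, -0.2254, 0.1041]
tool_rot: [-3.137, 0.41, 0.123]
force: [0.0, -0.4, -1.4]
grip_width: 0.0213
finger_force: 117.9
tcp [ 0.4135 -0.2254  0.1041] [-3.137  0.41   0.123] 17.125 [ 0.  -0.4 -1.4]
tip [ 0.5162 -0.2127  0.1075] knife pitch -0.001
chest side [ 0.6323 -0.1718  0.1084] 0.05
chest scene [ 0.6363 -0.1759  0.1373] 0.029
side slope -0.02019491453760267 pred -0.03443932114732171 tip px pred [310.21120466 219.47462937] mask 307 220.8
wrist tip px pred [322.03349083  59.39695156] seen 320.03846153846155 60
```

```bash
python3 -m handwheel '[{"dx":0.92,"dy":0,"dz":-0.4,"wx":0,"wy":0,"wz":0,"claw":0},{"dx":0.92,"dy":0,"dz":-0.4,"wx":0,"wy":0,"wz":0,"claw":0},{"dx":0.92,"dy":0,"dz":-0.4,"wx":0,"wy":0,"wz":0,"claw":0},{"dx":0.92,"dy":0,"dz":-0.4,"wx":0,"wy":0,"wz":0,"claw":0},{"dx":0.92,"dy":0,"dz":-0.4,"wx":0,"wy":0,"wz":0,"claw":0},{"dx":0,"dy":0,"dz":0,"wx":0,"wy":0,"wz":0,"claw":0},{"dx":0,"dy":0,"dz":0,"wx":0,"wy":0,"wz":0,"claw":0}]'; python3 s2.py
```

```text
clock: 18.9
position: [0.4629, -0.2193, 0.1044]
tool_rot: [-3.137, 0.41, 0.123]
force: [-0.3, 0.6, -0.1]
grip_width: 0.021
finger_force: 117.9
tcp [ 0.4629 -0.2193  0.1044] [-3.137  0.41   0.123] 18.9 [-0.3  0.6 -0.1]
tip [ 0.5657 -0.2066  0.1077] knife pitch -0.001
chest side [ 0.6328 -0.1684  0.114 ] 0.048
chest scene [ 0.6362 -0.176   0.1205] 0.063
side slope -0.040042294757137956 pred -0.03415694944896582 tip px pred [325.49003676 218.86635682] mask 322 220.0
wrist tip px pred [321.68513085  60.44822233] seen 321.4222222222222 61
bottom edge [[ 0.52023049  0.01551225]
 [ 0.58719644 -0.35558521]] [-0.1179868   0.52156267]
```

```bash
python3 -m handwheel '[{"dx":0.275,"dy":0,"dz":-0.12,"wx":0,"wy":0,"wz":0,"claw":0},{"dx":0.275,"dy":0,"dz":-0.12,"wx":0,"wy":0,"wz":0,"claw":0},{"dx":0.275,"dy":0,"dz":-0.12,"wx":0,"wy":0,"wz":0,"claw":0},{"dx":0,"dy":0,"dz":0,"wx":0,"wy":0,"wz":0,"claw":0}]'; python3 -m handwheel '[{"dx":0.275,"dy":0,"dz":-0.12,"wx":0,"wy":0,"wz":0,"claw":0},{"dx":0.275,"dy":0,"dz":-0.12,"wx":0,"wy":0,"wz":0,"claw":0},{"dx":0,"dy":0,"dz":0,"wx":0,"wy":0,"wz":0,"claw":0}]'
```

```text
clock: 20.0
position: [0.4724, -0.218, 0.1043]
tool_rot: [-3.137, 0.41, 0.123]
force: [-0.3, -0.5, -0.3]
grip_width: 0.0215
finger_force: 117.9
clock: 20.38
position: [0.4784, -0.2173, 0.1044]
tool_rot: [-3.137, 0.41, 0.123]
force: [0.3, -0.2, -0.7]
grip_width: 0.0214
finger_force: 117.9
```

```bash
python3 -m handwheel '[{"dx":0.275,"dy":0,"dz":-0.12,"wx":0,"wy":0,"wz":0,"claw":0},{"dx":0.275,"dy":0,"dz":-0.12,"wx":0,"wy":0,"wz":0,"claw":0},{"dx":0,"dy":0,"dz":0,"wx":0,"wy":0,"wz":0,"claw":0}]'; python3 -m handwheel '[{"dx":0.275,"dy":0,"dz":-0.12,"wx":0,"wy":0,"wz":0,"claw":0},{"dx":0.275,"dy":0,"dz":-0.12,"wx":0,"wy":0,"wz":0,"claw":0},{"dx":0,"dy":0,"dz":0,"wx":0,"wy":0,"wz":0,"claw":0}]'; python3 -m handwheel '[{"dx":0.275,"dy":0,"dz":-0.12,"wx":0,"wy":0,"wz":0,"claw":0},{"dx":0,"dy":0,"dz":0,"wx":0,"wy":0,"wz":0,"claw":0}]'
```

```text
clock: 20.75
position: [0.4843, -0.2165, 0.1044]
tool_rot: [-3.137, 0.41, 0.123]
force: [-0.4, 0.4, -0.9]
grip_width: 0.0214
finger_force: 117.9
clock: 21.12
position: [0.4903, -0.2158, 0.1044]
tool_rot: [-3.137, 0.41, 0.123]
force: [-0.1, 0.0, -2.0]
grip_width: 0.0212
finger_force: 117.9
clock: 21.38
position: [0.4932, -0.2155, 0.1044]
tool_rot: [-3.137, 0.41, 0.123]
force: [0.4, 0.4, -1.0]
grip_width: 0.0211
finger_force: 117.9
```

```bash
python3 -m handwheel '[{"dx":0.18,"dy":0,"dz":-0.08,"wx":0,"wy":0,"wz":0,"claw":0},{"dx":0,"dy":0,"dz":0,"wx":0,"wy":0,"wz":0,"claw":0}]'; python3 -m handwheel '[{"dx":0.14,"dy":0,"dz":-0.06,"wx":0,"wy":0,"wz":0,"claw":0},{"dx":0,"dy":0,"dz":0,"wx":0,"wy":0,"wz":0,"claw":0}]'
```

```text
clock: 21.62
position: [0.4951, -0.2153, 0.1044]
tool_rot: [-3.137, 0.41, 0.123]
force: [-0.1, 0.2, -1.1]
grip_width: 0.0214
finger_force: 117.9
clock: 21.88
position: [0.4959, -0.2152, 0.1044]
tool_rot: [-3.137, 0.411, 0.123]
force: [-5.7, -0.8, 0.4]
grip_width: 0.0213
finger_force: 117.8
```

Rail felt at TCP x = 0.496, so the bite is 27 mm. I'll back off about 1 mm and lever.

```bash
python3 -m handwheel '[{"dx":-0.12,"dy":0,"dz":0.1,"wx":0,"wy":0,"wz":0,"claw":0},{"dx":0.36,"dy":0,"dz":0.69,"wx":0,"wy":0.1,"wz":0,"claw":0},{"dx":0.36,"dy":0,"dz":0.69,"wx":0,"wy":0.1,"wz":0,"claw":0},{"dx":0,"dy":0,"dz":0,"wx":0,"wy":0,"wz":0,"claw":0}]'; python3 -m handwheel '[{"dx":0.36,"dy":0,"dz":0.69,"wx":0,"wy":0.1,"wz":0,"claw":0},{"dx":0,"dy":0,"dz":0,"wx":0,"wy":0,"wz":0,"claw":0}]'
```

```text
clock: 22.38
position: [0.4966, -0.2154, 0.0891]
tool_rot: [-3.138, 0.209, 0.121]
force: [-3.1, -0.5, -4.5]
grip_width: 0.0211
finger_force: 118.1
clock: 22.62
position: [0.4977, -0.2152, 0.081]
tool_rot: [-3.137, 0.113, 0.121]
force: [-5.6, -1.9, -2.6]
grip_width: 0.0215
finger_force: 118.5
```

```bash
python3 -m handwheel '[{"dx":0.36,"dy":0,"dz":0.8,"wx":0,"wy":0.1,"wz":0,"claw":0},{"dx":0,"dy":0,"dz":0,"wx":0,"wy":0,"wz":0,"claw":0}]'; python3 -m handwheel '[{"dx":0.34,"dy":0,"dz":0.74,"wx":0,"wy":0.1,"wz":0,"claw":0},{"dx":0,"dy":0,"dz":0,"wx":0,"wy":0,"wz":0,"claw":0}]'
python3 -c "
from h import *
s=monitor.observe();print(s['qpos'].round(3),s['moment'])"
```

```text
clock: 22.88
position: [0.501, -0.2148, 0.0727]
tool_rot: [-3.137, 0.012, 0.121]
force: [-2.0, 3.6, 0.9]
grip_width: 0.0212
finger_force: 123.3
clock: 23.12
position: [0.5046, -0.2141, 0.0652]
tool_rot: [-3.137, -0.088, 0.12]
force: [-4.0, -1.7, -0.3]
grip_width: 0.0211
finger_force: 129.5
[ 0.494  0.621 -0.238  1.98   0.209  0.485 -1.328] [0.42136563 0.76578846 0.01215396]
```

```bash
python3 -m handwheel '[{"dx":0.34,"dy":0,"dz":0.72,"wx":0,"wy":0.1,"wz":0,"claw":0},{"dx":0,"dy":0,"dz":0,"wx":0,"wy":0,"wz":0,"claw":0}]'
python3 - <<'E'
from k2 import *
s=monitor.observe();print(s["qpos"].round(2),s["moment"])
f=optics.grab_frame("side");cv2.imwrite("pics/side9.png",f["frame"]);h=optics.grab_frame("scene");cv2.imwrite("pics/scene9.png",h["frame"])
a=f["frame"][180:280,250:390];b=h["frame"][130:230,280:420]
cv2.imwrite("pics/c9.png",np.hstack([cv2.resize(x,(400,286),interpolation=cv2.INTER_CUBIC) for x in (a,b)]))
E
```

```text
clock: 23.38
position: [0.5087, -0.2136, 0.0582]
tool_rot: [-3.137, -0.187, 0.12]
force: [-4.1, -1.2, 0.0]
grip_width: 0.021
finger_force: 127.5
[ 0.54  0.62 -0.27  2.04  0.2   0.34 -1.3 ] [-0.11967809  0.73369853 -0.02507463]
```

View pics/c9.png

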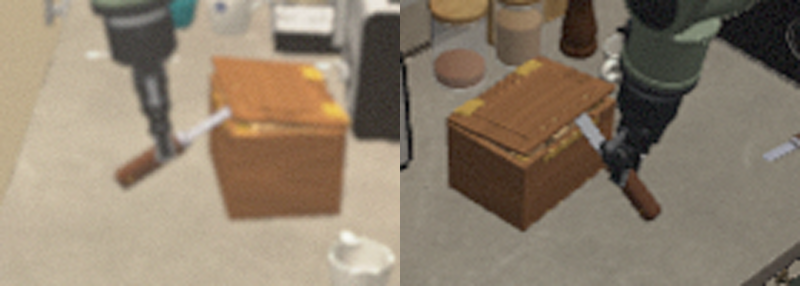

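The side crop shows the lid cracked open, with a gap at (290,122) and the blade under its edge. The catches have let go, so now I'll swing it up along the hinge arc.

```bash
python3 -m handwheel '[{"dx":0.45,"dy":0,"dz":-0.66,"wx":0,"wy":0,"wz":0,"claw":0},{"dx":0.45,"dy":0,"dz":-0.66,"wx":0,"wy":0,"wz":0,"claw":0},{"dx":0.46,"dy":0,"dz":-0.66,"wx":0,"wy":0,"wz":0,"claw":0},{"dx":0,"dy":0,"dz":0,"wx":0,"wy":0,"wz":0,"claw":0}]'; python3 -m handwheel '[{"dx":0.62,"dy":0,"dz":-0.84,"wx":0,"wy":0,"wz":0,"claw":0},{"dx":0.62,"dy":0,"dz":-0.84,"wx":0,"wy":0,"wz":0,"claw":0},{"dx":0.62,"dy":0,"dz":-0.84,"wx":0,"wy":0,"wz":0,"claw":0},{"dx":0,"dy":0,"dz":0,"wx":0,"wy":0,"wz":0,"claw":0}]'; cat > s3.py <<'E'
from k2 import *
s=monitor.observe();p=s["position"];e=s["tool_rot"]
K=.409-e[1];a=np.array([.993,.12]);S=(p[:2]-[.4959,-.2152])@a*1000-76.5;Z=p[2]*1000
t=np.array([S+103.5*np.cos(K)-3.5*np.sin(K),Z+103.5*np.sin(K)+3.5*np.cos(K)])
print("tip s,z",t.round(1),"K",K.round(3),"rho",np.hypot(130-t[0],t[1]-110).round(1),"lid if touching",np.arctan2(t[1]-110,130-t[0]).round(3),s["clock"],s["force"].round(1))
E
python3 s3.py
```

```text
clock: 23.98
position: [0.5194, -0.2124, 0.0814]
tool_rot: [-3.138, -0.192, 0.121]
force: [-0.5, 0.2, -1.9]
grip_width: 0.0212
finger_force: 126.8
clock: 24.48
position: [0.5331, -0.2109, 0.1099]
tool_rot: [-3.138, -0.193, 0.121]
force: [-0.4, -0.3, -1.5]
grip_width: 0.0207
finger_force: 127.0
tip s,z [ 44.4 171.3] K 0.602 rho 105.3 lid if touching 0.621 24.475 [-0.4 -0.3 -1.5]
```

```bash
cat > lid.py <<'E'
from k2 import *
# lid angle by matching chest silhouettes
c,si=np.cos(.115),np.sin(.115)
def W(s,l,z):
    x,y=s-.065,l;return [.634+c*x-si*y,-.172+si*x+c*y,z]
R={}
for cam in ("side","scene"):
    f,m=find("tea_chest",cam);M=cv2.resize(m.astype(np.uint8),None,fx=4,fy=4,interpolation=0);o=[]
    for a in np.arange(0,1.68,.05):
        b=hullmask(f,[W(s,l,z) for s in (0,.13) for l in (-.09,.09) for z in (0,.11)])
        L=hullmask(f,[W(.13-r*np.cos(a)+h*np.sin(a),l,.11+r*np.sin(a)+h*np.cos(a)) for r in (0,.13) for l in (-.09,.09) for h in (0,.008)])
        U=b|L;o.append((U&M).sum()/(U|M).sum())
    print(cam,"lid",np.arange(0,1.68,.05)[np.argmax(o)].round(2),max(o).round(3))
E
python3 lid.py
```

```text
side lid 0.6 0.919
scene lid 0.65 0.862
```

Lid is following at about 0.62 rad. Continuing.

```bash
python3 -m handwheel '[{"dx":0.8,"dy":0,"dz":-0.6,"wx":0,"wy":0,"wz":0,"claw":0},{"dx":0.85,"dy":0,"dz":-0.6,"wx":0,"wy":0,"wz":0,"claw":0},{"dx":0.9,"dy":0,"dz":-0.5,"wx":0,"wy":0,"wz":0,"claw":0},{"dx":1,"dy":0,"dz":-0.4,"wx":0,"wy":0,"wz":0,"claw":0},{"dx":1,"dy":0,"dz":-0.35,"wx":0,"wy":0,"wz":0,"claw":0},{"dx":1,"dy":0,"dz":-0.3,"wx":0,"wy":0,"wz":0,"claw":0},{"dx":0,"dy":0,"dz":0,"wx":0,"wy":0,"wz":0,"claw":0}]'; python3 s3.py; python3 lid.py
```

```text
clock: 25.55
position: [0.582, -0.2047, 0.1466]
tool_rot: [-3.138, -0.192, 0.121]
force: [0.5, 0.1, -1.4]
grip_width: 0.021
finger_force: 126.8
tip s,z [ 93.7 208. ] K 0.601 rho 104.5 lid if touching 1.216 25.55 [ 0.5  0.1 -1.4]
side lid 1.2 0.881
scene lid 1.2 0.88
```

```bash
python3 -m handwheel '[{"dx":0.7,"dy":0,"dz":-0.05,"wx":0,"wy":0,"wz":0,"claw":0},{"dx":0.7,"dy":0,"dz":0,"wx":0,"wy":0,"wz":0,"claw":0},{"dx":0.7,"dy":0,"dz":0.05,"wx":0,"wy":0,"wz":0,"claw":0},{"dx":0.6,"dy":0,"dz":0.1,"wx":0,"wy":0,"wz":0,"claw":0},{"dx":0,"dy":0,"dz":0,"wx":0,"wy":0,"wz":0,"claw":0},{"dx":0,"dy":0,"dz":0,"wx":0,"wy":0,"wz":0,"claw":0}]'; python3 s3.py; python3 lid.py
```

```text
clock: 26.5
position: [0.6074, -0.2017, 0.1503]
tool_rot: [-3.137, -0.19, 0.121]
force: [-0.9, -0.8, -0.2]
grip_width: 0.0209
finger_force: 126.7
tip s,z [119.3 211.5] K 0.599 rho 102.1 lid if touching 1.466 26.5 [-0.9 -0.8 -0.2]
side lid 1.45 0.881
scene lid 1.45 0.887
```

```bash
python3 -m handwheel '[{"dx":-1.5,"dy":0,"dz":-0.3,"wx":0,"wy":0,"wz":0,"claw":0},{"dx":-3.3,"dy":0,"dz":-0.65,"wx":0,"wy":0,"wz":0,"claw":0},{"dx":-3.3,"dy":0,"dz":-0.65,"wx":0,"wy":0,"wz":0,"claw":0},{"dx":-3.3,"dy":0,"dz":-0.65,"wx":0,"wy":0,"wz":0,"claw":0},{"dx":-3.3,"dy":0,"dz":-0.65,"wx":0,"wy":0,"wz":0,"claw":0},{"dx":0,"dy":4,"dz":0,"wx":0,"wy":-0.1,"wz":0,"claw":0},{"dx":0,"dy":4,"dz":0,"wx":0,"wy":-0.1,"wz":0,"claw":0},{"dx":0,"dy":0,"dz":0,"wx":0,"wy":-0.1,"wz":0,"claw":0}]'; python3 -m handwheel '[{"dx":0,"dy":0,"dz":0,"wx":0,"wy":-0.1,"wz":0,"claw":0},{"dx":0,"dy":0,"dz":0,"wx":0,"wy":-0.1,"wz":0,"claw":0},{"dx":0,"dy":0,"dz":0,"wx":0,"wy":-0.1,"wz":0,"claw":0},{"dx":0,"dy":0,"dz":0,"wx":0,"wy":0,"wz":0,"claw":0}]'; python3 s2.py; python3 lid.py
```

```text
clock: 27.7
position: [0.4669, -0.3026, 0.151]
tool_rot: [-3.139, 0.113, 0.117]
force: [-0.3, 0.7, -1.4]
grip_width: 0.0212
finger_force: 126.9
clock: 28.2
position: [0.4684, -0.2985, 0.1497]
tool_rot: [-3.136, 0.411, 0.125]
force: [0.5, 1.4, -1.3]
grip_width: 0.0212
finger_force: 126.9
tcp [ 0.4684 -0.2985  0.1497] [-3.136  0.411  0.125] 28.2 [ 0.5  1.4 -1.3]
tip [ 0.5711 -0.2856  0.1531] knife pitch -0.002
chest side [ 0.6371 -0.1709  0.1372] 0.24
chest scene [ 0.643  -0.1776  0.0857] 0.288
side slope -0.015661683576542462 pred -0.03384909607947146 tip px pred [328.16132632 216.06097089] mask 326 217.0
wrist tip px pred [316.83917525  55.85329902] seen 326.3421052631579 59
side lid 1.45 0.938
scene lid 1.45 0.953Traceback (most recent call last):
  File "s2.py", line 17, in <module>
    E=np.array([onz(f,u,ys[xs==u].max()+.5,0)[:2] for u in range(xs.min(),xs.max()+1,10) if ys[xs==u].max()>8])
                                                                                            ~~~~~~~~~~~~~^^
    return umr_maximum(a, axis, None, out, keepdims, initial, where)
ValueError: zero-size array to reduction operation maximum which has no identity
```

```bash
python3 -m handwheel '[{"dx":-3.7,"dy":2,"dz":1.6,"wx":0,"wy":0,"wz":0,"claw":0},{"dx":1.3,"dy":0,"dz":3,"wx":0,"wy":0,"wz":0,"claw":0},{"dx":1.3,"dy":0,"dz":3,"wx":0,"wy":0,"wz":0,"claw":0},{"dx":1.3,"dy":0,"dz":3,"wx":0,"wy":0,"wz":0,"claw":0},{"dx":1.3,"dy":0,"dz":3,"wx":0,"wy":0,"wz":0,"claw":0},{"dx":0,"dy":0,"dz":0,"wx":0,"wy":0,"wz":0,"claw":0}]'
```

```text
clock: 29.65
position: [0.4294, -0.3229, 0.0184]
tool_rot: [-3.135, 0.413, 0.124]
force: [-0.8, 0.3, -0.2]
grip_width: 0.0208
finger_force: 126.9
```

```bash
python3 -m handwheel '[{"dx":0.36,"dy":0,"dz":0.82,"wx":0,"wy":0,"wz":0,"claw":0},{"dx":0.03,"dy":0,"dz":0.06,"wx":0,"wy":0,"wz":0,"claw":0},{"dx":0,"dy":0,"dz":0,"wx":0,"wy":0,"wz":0,"claw":0},{"dx":0,"dy":0,"dz":0,"wx":0,"wy":0,"wz":0,"claw":45},{"dx":0,"dy":0,"dz":0,"wx":0,"wy":0,"wz":0,"claw":60},{"dx":0,"dy":0,"dz":0,"wx":0,"wy":0,"wz":0,"claw":60}]'; python3 -m handwheel '[{"dx":0,"dy":0,"dz":-1.5,"wx":0,"wy":0,"wz":0,"claw":70},{"dx":-1.5,"dy":0,"dz":-4,"wx":0,"wy":0,"wz":0,"claw":70},{"dx":-2,"dy":0,"dz":-4,"wx":0,"wy":0,"wz":0,"claw":70},{"dx":-2,"dy":0,"dz":-4,"wx":0,"wy":0.1,"wz":0,"claw":70},{"dx":0,"dy":0,"dz":0,"wx":0,"wy":0,"wz":0,"claw":70},{"dx":0,"dy":0,"dz":0,"wx":0,"wy":0,"wz":0,"claw":70}]'; python3 lid.py; python3 kn.py pics/w10.png; python3 - <<'E'
from h import *
f=optics.grab_frame("side");h=optics.grab_frame("scene")
a=f["frame"][170:310,230:426];b=h["frame"][130:230,280:420]
cv2.imwrite("pics/c10.png",np.hstack([cv2.resize(x,(400,286),interpolation=cv2.INTER_CUBIC) for x in (a,b)]))
E
```

```text
clock: 30.4
position: [0.4306, -0.3235, 0.0104]
tool_rot: [-3.137, 0.41, 0.123]
force: [-0.5, -0.3, 0.5]
grip_width: 0.0511
finger_force: 0.0
clock: 31.15
position: [0.4341, -0.3237, 0.1567]
tool_rot: [-3.138, 0.309, 0.122]
force: [-0.9, 0.5, -1.2]
grip_width: 0.06
finger_force: 0.0
side lid 1.45 0.913
scene lid 1.45 0.95
[ 0.4339464  -0.32328193  0.15521427] [-3.13632824  0.31112944  0.12332529] 31.4 (array([ 0.55034814, -0.30908906,  0.26714126]), array([-0.57673074, -0.06338703, -0.8144842 ]))
0.88 [422.6, 142.9, 113.1, 39.2] ends [ 0.4319 -0.5533] [ 0.4479 -0.4237] len 0.131
0.61 [308.4, 31.0, 30.2, 177.1] ends [ 0.5347 -0.313 ] [ 0.3614 -0.3306] len 0.174
```

View pics/c10.png

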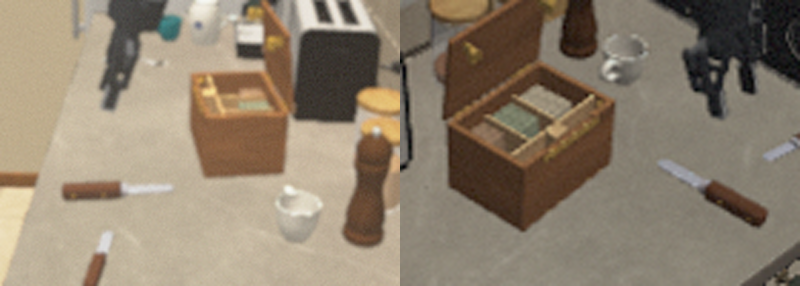

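The lid stands open at about 1.45 rad with the chest in place. The knife lies flat and clear of it, from (62,190) to (172,188) in the side crop. Handing in.

```bash
python3 -c "
from workcell import job_done
print(job_done())"
```

```text
the job is handed in; nothing more can be done
None
```

I handed the job in at about 31 s: the lid was levered off its catches and stands open at about 1.45 rad, the knife lies flat on the worktop clear of the chest, and the chest moved only a few millimetres; no verdict was returned.

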